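# Stack two slip-ring sets on their assembly posts

### The arm

A 6-joint arm with a two-finger parallel gripper is mounted at the origin on the work surface. World frame = base frame: x ahead of the robot, y to its left, z up, the work surface at z = 0. Lengths are in mm, angles in rad, forces in N, time in s.
With the tool pointing down it reaches from about 350 to 975 mm from the base axis. Payload 7.1 kg.
Tool frame: the origin (TCP) lies at the very end of the fingers, on their centre line; the grasp point (between the pads) lies 19 mm behind it (ctrl.grasp_offset is the distance from the TCP to the grasp point, in mm); z points along the fingers, y is the line along which they close (so a half turn about z gives the same grasp; the last joint's range is limited). The gripper opens to 88 mm and grips with 3 to 60 N. Pads are 20 mm wide; open, the fingers measure 115 mm over their backs; the gripper's body (75 mm by 178 mm) begins 61 mm behind the grasp point.
Start: joints at [1.194, 0.423, 1.63, -0, 1.089, -0.019], TCP at [218.852, 585.413, 222.675] pointing down, gripper open.
Joint ranges: [-3, 3], [-0.9, 2.11], [0.09, 2.58], [-1.31, 4.45], [0.11, 2.69], [-2.54, 2.54]. Speed limits (rad/s): [2.39, 2.39, 3.01, 3.14, 3.14, 3.14].

### API

Orientations are given as a rotation vector (axis times angle).
In Python, from workcell import ctrl, viewer, ticket, models gives the robot as it stands.
- The arm moves only by the tool play_rows, never from a script. Its arguments are lists of equal length, an entry for each row: "dp": the shift along the world's x, y, z in mm, a list of three; "yaw": the turn about the world's z in degrees. In form: {"dp": [[tx, ty, tz], ...], "yaw": [yaw, ...]}. A call has 1 to 8 rows; each row shifts and turns the commanded pose from where the row before left it; what a row does not reach is not made up. A row lasts 1/12 s, in which the tool goes at most 41.7 mm and 7.16 degrees, less where a joint would pass 70% of its speed; a pose out of reach is approached as far as the arm can. A call is refused whole if a number of a shift passes 41.7 or a number of a turn 7.16, either way. A call with a gripper value outside its range is refused whole. "gripper" is the closure, from 0 (fully open) to 1 (shut), set as the call begins (left out, the last holds). The fingers move at their own pace and stop on an object; the grip force is fixed at half the most. Time passes only in rows, so rows that do not move let the fingers close. It gives the time, the measured TCP pose, the force, the opening and the grip force at its end, in the units of the state.
- ctrl.get_obs(): the state, without advancing time (a new reading comes with each control period).
- viewer.get_image(name): name is "scene" or "side" or "wrist"; returns a dict with "pixels" (400x640x3 uint8, red, green, blue), "range_z" (400x640 float32, mm along the optical axis (not along the pixel's ray), 0 where there is no reading), "fx", "fy", "cx", "cy" (pixels), "T" (4x4, takes a point from camera to world coordinates); the wrist camera has in their place "hand_eye" (4x4, takes a point from camera to tool coordinates, whose origin is the TCP and whose axes are the flange's). Camera axes: x right, y up, looking along -z (the intrinsics and any distortion apply to the point x, -y, -z); pixel columns grow to the right and rows downward; lengths in mm; the calibration is good to about 2 mm. A picture is of the moment at which its call begins: read the wrist's pose just before it.
- ticket.close_job(): hands the job in; it is judged then, once.
Trained networks look in a picture, given as the dict that the camera call returned (one of the last four; its "shot" number tells which), for a name from the list of things; names that differ only in an ending like _2 or _b are one class to them, and where a whole thing is asked for, a point or a joint stands for the part that bears it (a point fixed in the world has none). Each returns a list of dicts, best first, with "conf" (0 to 1); they miss things now and then, are a little off and sometimes report something else, mostly with a low value. They report only what shows in the picture. A call takes as long as a camera call. They do not tell look-alikes from the thing itself.
- models.look_for(picture, name): "bbox" ([centre column, centre row, width, height] in pixels, round what is visible of it).
- models.landmark_of(picture, name): "location" ([column, row] in pixels: a listed point, or the origin of a listed thing).
The state is a dict: "t": time; "qpos": joint angles; "qvel": joint speeds; "joint_torque": joint torques, N m; "ee_pos": TCP position; "orientation": TCP orientation; "ft_force": force on the tool from outside, world axes, zero at the start; "moment": the same for the moment, N m; "width": finger opening in mm; "grasp_force": force on a finger pad.
Only numpy, scipy, OpenCV 4.12 (cv2) and the standard library are available. Lean on these libraries where they do the work, as an engineer would, in place of code of your own. Each camera call takes 0.05 s, during which the arm holds its last target. There are 200 camera calls.

### The job

Build the two slip-ring sets on their posts. On the white fixture stack the yellow insulator ring first, then the copper ring, then the black cap over the post's end; on the blue fixture stack the red insulator ring first and then the silver ring. Every part must sit flat on what is below it with the post inside it; the screwdriver, the relay and the loose white block stay upright where they lie.

Things in the scene. Friction and masses are not known exactly. Their poses are not given: they have to be found in the camera images.
- white_fixture: White nylon plate 90 x 90 mm, 18 mm thick, fixed to the table, with a round upright steel post at its centre: post 14 mm in diameter, its top 76 mm above the plate's underside (58 mm above the plate's top face), the last 9 mm tapering to 6 mm in diameter. Origin: centre of the plate's underside, on the post's axis; z up.
- blue_fixture: Blue plastic plate 90 x 90 mm, 18 mm thick, fixed to the table, with a round upright brass post at its centre: post 14 mm in diameter, its top 74 mm above the plate's underside (56 mm above the plate's top face), the last 9 mm tapering to 6 mm in diameter. Origin: centre of the plate's underside, on the post's axis; z up.
- yellow_ring: Yellow plastic insulator ring, outer diameter 54 mm, through hole 24 mm, 24 mm high, about 60 g, lying flat on the table. Origin: centre of its underside, on its axis; z is its axis, up.
- copper_ring: Copper-coloured metal ring, outer diameter 50 mm, through hole 24 mm, 20 mm high, about 200 g, lying flat on the table. Origin: centre of its underside, on its axis; z is its axis, up.
- black_cap: Black plastic round cap, outer diameter 46 mm, 34 mm high, closed on top with a bevelled rim; from below it has a blind hole 24 mm in diameter and 28 mm deep that fits over the post's end. About 50 g. It stands on the table hole down. Origin: centre of its underside, on its axis; z is its axis, up.
- red_ring: Red plastic insulator ring, outer diameter 54 mm, through hole 24 mm, 24 mm high, about 60 g, lying flat on the table. Origin: centre of its underside, on its axis; z is its axis, up.
- silver_ring: Silver-coloured aluminium ring, outer diameter 50 mm, through hole 24 mm, 20 mm high, about 80 g, lying flat on the table. Origin: centre of its underside, on its axis; z is its axis, up.
- driver: Orange and black inline power screwdriver lying on the table, 180 mm long, up to 36 mm thick; not to be disturbed. Origin: on the table under the middle of its length; its x axis runs along it, towards the bit.
- relay: Small black relay, 32 x 32 mm and 46 mm high with its blades, green top with two upright metal blades; loose, not to be disturbed. Origin: centre of its underside.
- nylon_block: Loose white nylon block, 26 x 50 mm and 24 mm high, with two dark dots on top; not to be disturbed. Origin: centre of its underside; long side along its y axis.
Not all that is in view belongs to the job. Several things have the shape of the yellow_ring; the one meant has the colours described above.

How it is judged (in metres and radians):
At the end, for the whole second after the job is handed in: White post: yellow ring on the plate, copper ring on it, black cap on top; blue fixture's post: red ring, silver ring on it. Each within 10 mm of the post's axis, within 4 mm of its seated height (undersides 18, 42, 62 mm over the fixture's underside), within 0.1 rad of upright, released, at rest (horizontal distance between each of yellow_ring, copper_ring, black_cap and white_fixture below 0.01 m and z of yellow_ring in the frame of white_fixture between 0.014 and 0.022 m and angle between each of yellow_ring, copper_ring, black_cap, red_ring, silver_ring's own z axis and vertical below 0.1 rad and linear speed of each of yellow_ring, copper_ring, black_cap, red_ring, silver_ring below 0.02 m/s and angular speed of each of yellow_ring, copper_ring, black_cap, red_ring, silver_ring below 0.2 rad/s and z of copper_ring in the frame of white_fixture between 0.038 and 0.046 m and z of black_cap in the frame of white_fixture between 0.058 and 0.066 m and horizontal distance between each of red_ring, silver_ring and blue_fixture below 0.01 m and z of red_ring in the frame of blue_fixture between 0.014 and 0.022 m and z of silver_ring in the frame of blue_fixture between 0.038 and 0.046 m); the robot touches nothing.
It fails at once if the orange screwdriver is shifted by more than 30 mm or tipped over (distance of driver from where it was at the start of the episode above 0.03 m or angle between driver's own z axis and vertical above 0.5 rad).
It fails at once if the relay is shifted by more than 30 mm or tipped over (distance of relay from where it was at the start of the episode above 0.03 m or angle between relay's own z axis and vertical above 0.5 rad).
It fails at once if the loose nylon block is shifted by more than 30 mm or tipped over (distance of nylon_block from where it was at the start of the episode above 0.03 m or angle between nylon_block's own z axis and vertical above 0.5 rad).
It also fails if it takes over 109 s, if anything falls off the work surface, if the arm or the gripper's body presses on something with over 40 N, if the wrist force passes 120 N, or if a joint passes its speed limit or range.

## Working session

There is one attempt and no reset: what is moved stays moved. The work goes in short steps, Python scripts to look and compute and a tool call to move; the robot and the scene stay as the last step left them, time stands still between calls to the robot, and variables do not carry over. Pictures are saved under pics/ and viewed, at most 14 in all, crops included, and the job is handed in when it is done.

Besides the shell and the picture viewer there is one more tool, called after ">>>" by a JSON object that holds its "fn" and its "kwargs". play_rows: Moves the arm, as the interface text tells. Its arguments: {"type":"object","properties":{"dp":{"type":"array"},"yaw":{"type":"array"},"gripper":{"type":"number"}},"required":["dp","yaw"]}

```bash
mkdir -p pics; cat > h.py <<'E'
import numpy as np, cv2
from workcell import ctrl, viewer, ticket, models
from scipy.spatial.transform import Rotation as R
def shot(name):
    o=ctrl.get_obs(); im=viewer.get_image(name)
    if 'T' in im: T=np.array(im['T'])
    else:
        W=np.eye(4); W[:3,:3]=R.from_rotvec(o['orientation']).as_matrix(); W[:3,3]=o['ee_pos']; T=W@np.array(im['hand_eye'])
    return im,T
def cloud(im,T):
    z=im['range_z']; v,u=np.mgrid[:z.shape[0],:z.shape[1]]
    P=np.stack([(u-im['cx'])/im['fx']*z,-(v-im['cy'])/im['fy']*z,-z],-1)
    P=P@T[:3,:3].T+T[:3,3]; P[z<=0]=np.nan; return P
def ray(im,T,u,v,h):
    d=T[:3,:3]@np.array([(u-im['cx'])/im['fx'],-(v-im['cy'])/im['fy'],-1]); o=T[:3,3]
    return o+d*(h-o[2])/d[2]
def save(im,f): cv2.imwrite('pics/'+f,cv2.cvtColor(im['pixels'],cv2.COLOR_RGB2BGR))
E
cat > a.py <<'E'
from h import *
names="white_fixture blue_fixture yellow_ring copper_ring black_cap red_ring silver_ring driver relay nylon_block".split()
for c in ['scene','side']:
    im,T=shot(c); save(im,c+'0.png'); P=cloud(im,T); print(c,T[:3,3].round(), {k for k in im})
    for n in names:
        for d in models.look_for(im,n)[:4]:
            b=d['bbox']; u,v=int(b[0]),int(b[1]); print(n,round(d['conf'],2),np.round(b),P[min(v,399),min(u,639)].round())
E
python3 a.py
```

```text
scene [1002.  275.  694.] {'fx', 'range_z', 'pixels', 'T', 'cy', 'shot', 'cx', 'fy'}
white_fixture 0.95 [292. 153.  47.  42.] [ 487. -149.   20.]
blue_fixture 0.63 [410. 217.  51.  46.] [496. 191.  14.]
blue_fixture 0.36 [292. 155.  49.  36.] [ 485. -152.   13.]
yellow_ring 0.87 [322. 293.  27.  30.] [751. 117.  -3.]
yellow_ring 0.6 [360. 266.  24.  29.] [659. 154.  -1.]
copper_ring 0.58 [233. 132.  16.  17.] [ 510. -331.   17.]
black_cap 0.65 [342. 170.  20.  21.] [475.  -7.  32.]
red_ring 0.7 [249. 191.  24.  25.] [ 634. -169.    2.]
silver_ring 0.84 [475. 249.  23.  25.] [486. 343.   1.]
driver 0.84 [322. 200.  66.  40.] [575.   1.  30.]
relay 0.52 [286. 235.  25.  20.] [701.  -8.  35.]
nylon_block 0.8 [424. 263.  19.  29.] [588. 263.  21.]
side [ 405. -635.  886.] {'fx', 'range_z', 'pixels', 'T', 'cy', 'shot', 'cx', 'fy'}
white_fixture 0.55 [290. 268.  40.  36.] [ 482. -169.   15.]
blue_fixture 0.72 [263. 169.  36.  36.] [493. 169.  17.]
yellow_ring 0.73 [355. 164.  16.  17.] [764. 125.  -1.]
yellow_ring 0.66 [322. 163.  17.  19.] [666. 138.  23.]
black_cap 0.74 [267. 222.  16.  18.] [459. -30.  32.]
red_ring 0.77 [352. 251.  22.  25.] [ 648. -162.   -1.]
red_ring 0.45 [286. 145.  10.  17.] [584. 248.  15.]
red_ring 0.32 [252. 137.  16.  18.] [491. 320.  15.]
silver_ring 0.59 [251. 137.  16.  18.] [484. 318.  15.]
driver 0.94 [310. 214.  20.  48.] [571. -40.  33.]
driver 0.35 [252. 136.  15.  20.] [494. 343.  -2.]
relay 0.63 [348. 199.  13.  19.] [685. -20.  32.]
nylon_block 0.52 [286. 144.  18.  15.] [584. 249.  23.]
```

```bash
python3 -c "
import cv2
a=cv2.imread('pics/scene0.png')[90:340,180:540]; cv2.imwrite('pics/s0c.png',cv2.resize(a,None,fx=2.2,fy=2.2,interpolation=2))"
```

```text
(no output)
```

View pics/s0c.png

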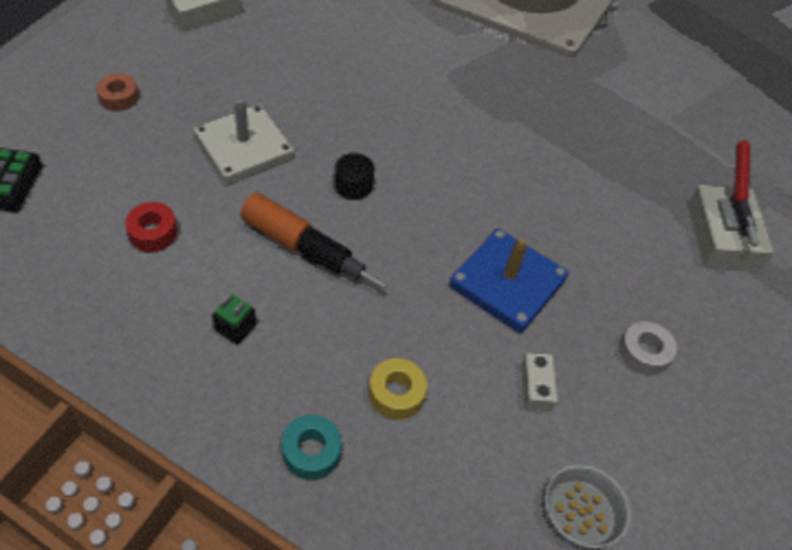

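The crop shows the yellow ring at full-frame pixel (361,266) and the teal look-alike at (322,293). The red ring is at (249,192), copper at (233,132), silver at (475,247) and the cap at (341,170). The white post is near (290,150) and the blue one near (413,210).

```bash
cat > b.py <<'E'
from h import *
g={'yellow':(660,150,24,27),'copper':(510,-331,20,25),'cap':(470,-18,34,23),'red':(640,-165,24,27),'silver':(488,330,20,25),'relay':(695,-12,40,16),'wpost':(487,-150,65,5),'bpost':(494,180,63,5),'block':(586,256,24,20),'wplate':(487,-150,18,45),'bplate':(494,180,18,45)}
for c in ['scene','side']:
    im,T=shot(c); P=cloud(im,T).reshape(-1,3)
    for n,(x,y,h,r) in g.items():
        d=np.hypot(P[:,0]-x,P[:,1]-y)
        m=(d<r+28)&((P[:,2]>35) if 'post' in n else (abs(P[:,2]-h)<5))
        Q=P[m]
        if len(Q)<4: print(c,n,len(Q)); continue
        lo,hi=np.percentile(Q[:,:2],[2,98],axis=0)
        (cx,cy),rr=cv2.minEnclosingCircle(Q[:,:2].astype(np.float32))
        print(c,n,len(Q),'mid',((lo+hi)/2).round(1),'size',(hi-lo).round(),'circ',round(cx),round(cy),round(rr),'z',np.median(Q[:,2]).round(1))
o=ctrl.get_obs(); print(o['t'],o['ee_pos'],o['orientation'],R.from_rotvec(o['orientation']).as_matrix().round(3))
print(viewer.get_image('wrist')['hand_eye'])
E
python3 b.py
```

```text
scene yellow 398 mid [665.8 156.6] size [49. 49.] circ 665 157 27 z 22.6
scene copper 140 mid [ 501.5 -337.3] size [46. 44.] circ 501 -338 26 z 17.3
scene cap 186 mid [463.5 -15.4] size [40. 40.] circ 462 -17 23 z 31.7
scene red 263 mid [ 644.6 -161.9] size [49. 48.] circ 644 -162 27 z 21.8
scene silver 313 mid [490.7 338.3] size [46. 45.] circ 491 338 26 z 18.7
scene relay 47 mid [690.5 -14.1] size [23. 22.] circ 692 -13 16 z 37.8
scene wpost 68 mid [ 486.2 -155.3] size [12. 13.] circ 485 -155 7 z 58.7
scene bpost 80 mid [493.1 190.2] size [ 8. 13.] circ 491 190 7 z 57.2
scene block 283 mid [586.7 265.1] size [47. 37.] circ 586 265 27 z 22.8
scene wplate 792 mid [ 486.2 -154.3] size [99. 99.] circ 484 -155 61 z 15.8
scene bplate 1189 mid [491.6 190.3] size [88. 88.] circ 491 189 61 z 16.5
side yellow 139 mid [666.4 151.5] size [47. 49.] circ 668 151 28 z 21.2
side copper 306 mid [ 500.6 -343. ] size [44. 46.] circ 501 -343 25 z 18.2
side cap 160 mid [462.3 -21.3] size [38. 38.] circ 462 -21 23 z 31.5
side red 247 mid [ 644.  -167.6] size [49. 49.] circ 645 -168 27 z 21.7
side silver
[... 225 characters left out ...]
9 183.4] size [13. 10.] circ 491 184 7 z 54.0
side block 89 mid [587.5 259.5] size [46. 37.] circ 587 257 27 z 21.2
side wplate 1066 mid [ 485.1 -161.3] size [97. 98.] circ 485 -160 61 z 15.8
side bplate 567 mid [490.5 184.9] size [87. 88.] circ 491 185 62 z 15.4
1.2 [218.84713198 585.42505782 222.69005805] [ 5.59055457e-01  3.09144452e+00 -4.64820001e-06] [[-0.937  0.35   0.   ]
 [ 0.35   0.937 -0.   ]
 [-0.    -0.    -1.   ]]
[[ 1.58708320e-03  9.52916546e-01  3.03228524e-01  8.22957742e+01]
 [ 9.99998703e-01 -1.59567167e-03 -2.19435827e-04 -4.92901870e-01]
 [ 2.74749135e-04  3.03228479e-01 -9.52917842e-01 -1.62448064e+02]
 [ 0.00000000e+00  0.00000000e+00  0.00000000e+00  1.00000000e+00]]
```

>>> {"fn": "play_rows", "kwargs": {"dp": [[28,-27,0],[28,-27,0],[28,-27,0],[28,-27,0],[28,-27,0],[28,-27,0],[28,-27,0],[28,-27,0]], "yaw": [0,0,0,0,0,0,0,0], "gripper": 0}}

```text
t: 1.92
ee_pos: [444.0, 368.0, 222.9]
orientation: [0.559, 3.091, 0.0]
ft_force: [-0.1, 1.6, 0.5]
width: 88.0
grasp_force: 0.0
```

>>> {"fn": "play_rows", "kwargs": {"dp": [[28,-27,-8],[28,-27,-8],[28,-27,-8],[28,-27,-8],[28,-27,-8],[28,-27,-8],[28,-27,-8],[28,-27,-8]], "yaw": [0,0,0,0,0,0,0,0]}}

```text
t: 2.58
ee_pos: [668.0, 151.8, 158.3]
orientation: [0.559, 3.091, 0.0]
ft_force: [1.1, 0.1, 0.5]
width: 87.5
grasp_force: 0.0
```

```bash
cat >> h.py <<'E'
def top(x,y,h,r,tol=4,hole=12):
    """robust centre of a round top face near x,y from the wrist camera"""
    im,T=shot('wrist'); P=cloud(im,T).reshape(-1,3)
    d=np.hypot(P[:,0]-x,P[:,1]-y); Q=P[(d<r+20)&(abs(P[:,2]-h)<tol)]
    res=None
    if len(Q)>5:
        lo,hi=np.percentile(Q[:,:2],[1,99],axis=0); (cx,cy),rr=cv2.minEnclosingCircle(Q[:,:2].astype(np.float32))
        o=ctrl.get_obs(); e=np.array(o['ee_pos'])
        print('n',len(Q),'mid',((lo+hi)/2).round(1),'size',(hi-lo).round(1),'circ',round(cx,1),round(cy,1),round(rr,1),'z',np.median(Q[:,2]).round(1),'| tcp',e.round(1),'t',round(o['t'],2),'w',round(o['width'],1))
    else: print('few',len(Q))
    return im,T
E
python3 - <<'E'
from h import *
im,T=top(666,154,24,27); save(im,'w1.png')
for d in models.landmark_of(im,'yellow_ring')[:2]: print(d, ray(im,T,*d['location'],0).round(1))
# tall things near silver
im,T=shot('scene'); P=cloud(im,T).reshape(-1,3)
Q=P[(np.hypot(P[:,0]-491,P[:,1]-336)<200)&(P[:,2]>45)&(np.hypot(P[:,0]-491,P[:,1]-187)>20)]
print(len(Q),Q.min(0) if len(Q) else '',Q.max(0) if len(Q) else '')
E
```

```text
n 1618 mid [664.9 154. ] size [50.2 50.2] circ 665.2 154.0 26.8 z 24.3 | tcp [672.2 146.8 156.9] t 2.63 w 87.8
{'location': [319.3, 179.3], 'conf': 0.82} [664.1 152.2   0. ]
{'location': [319.1, 261.3], 'conf': 0.79} [761.  115.8   0. ]
267 [292.43894597 191.34678551  45.17507656] [640.80035528 387.35021911 536.74047224]
```

View pics/w1.png

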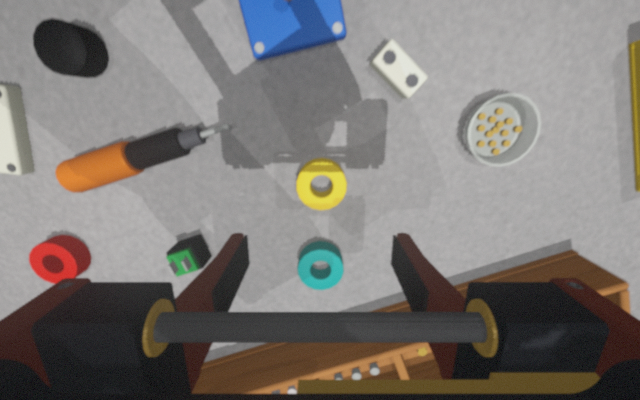

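The wrist view has the yellow ring at (321,184), the teal one at (321,265) and the relay at (187,255). Clear room for the fingers.

>>> {"fn": "play_rows", "kwargs": {"dp": [[-2,0.5,-20],[0,0,-25],[0,0,-25],[0,0,-20],[0,0,-10],[0,0,0],[0,0,0],[0,0,0]], "yaw": [0,0,0,0,0,0,0,0]}}

```text
t: 3.4
ee_pos: [665.6, 154.6, 60.2]
orientation: [0.558, 3.09, 0.001]
ft_force: [-0.3, 0.1, -0.1]
width: 87.6
grasp_force: 0.0
```

```bash
python3 - <<'E'
from h import *
im,T=top(666,154,24,27)
E
```

```text
n 3210 mid [664.6 154.3] size [50.4 49.9] circ 665.2 154.3 26.8 z 24.3 | tcp [665.9 154.5  60.5] t 3.45 w 87.5
```

>>> {"fn": "play_rows", "kwargs": {"dp": [[0,0,-20],[0,0,-20],[0,0,-14],[0,0,0],[0,0,0]], "yaw": [0,0,0,0,0]}}

```text
t: 3.87
ee_pos: [664.7, 153.9, 4.7]
orientation: [-0.559, -3.091, 0.0]
ft_force: [-0.5, 0.0, 0.7]
width: 88.1
grasp_force: 0.0
```

>>> {"fn": "play_rows", "kwargs": {"dp": [[0,0,0],[0,0,0],[0,0,0],[0,0,0],[0,0,0],[0,0,0],[0,0,0],[0,0,0]], "yaw": [0,0,0,0,0,0,0,0], "gripper": 1}}

```text
t: 4.53
ee_pos: [665.1, 154.0, 5.1]
orientation: [0.559, 3.091, 0.0]
ft_force: [-0.8, -0.2, 4.0]
width: 53.8
grasp_force: 30.0
```

>>> {"fn": "play_rows", "kwargs": {"dp": [[0,0,10],[0,0,25],[0,0,30],[0,0,30],[0,0,30],[0,0,15],[0,0,0],[0,0,0]], "yaw": [0,0,0,0,0,0,0,0]}}

```text
t: 5.2
ee_pos: [665.1, 154.0, 145.5]
orientation: [0.559, 3.09, 0.001]
ft_force: [-0.0, 0.6, -0.4]
width: 53.2
grasp_force: 30.0
```

>>> {"fn": "play_rows", "kwargs": {"dp": [[-10,-28,0],[-10,-28,0],[-10,-28,0],[-10,-28,0],[-10,-28,0],[-10,-28,0],[-10,-28,0],[-10,-28,0]], "yaw": [0,0,0,0,0,0,0,0]}}

```text
t: 5.87
ee_pos: [582.7, -71.1, 142.5]
orientation: [-0.558, -3.088, 0.0]
ft_force: [0.1, -0.0, -0.6]
width: 53.2
grasp_force: 30.0
```

>>> {"fn": "play_rows", "kwargs": {"dp": [[-10,-28,0],[-10,-28,0],[-10,-28,0],[-14,-25,0],[0,0,0],[0,0,0],[0,0,0],[0,0,0]], "yaw": [0,0,0,0,0,0,0,0]}}

```text
t: 6.53
ee_pos: [540.8, -178.1, 143.9]
orientation: [-0.557, -3.09, -0.001]
ft_force: [-0.2, -0.2, -1.1]
width: 53.3
grasp_force: 30.0
```

```bash
cat >> h.py <<'E'
def post(x,y,h,lo=30,hi=70):
    im,T=shot('wrist'); P=cloud(im,T); d=np.hypot(P[...,0]-x,P[...,1]-y)
    Q=P[(d<20)&(P[...,2]>h-5)&(P[...,2]<h+4)]
    print('top n',len(Q), np.median(Q,0).round(1) if len(Q) else '', (Q.max(0)-Q.min(0)).round(1) if len(Q) else '')
    Q=P[(d<20)&(P[...,2]>lo)&(P[...,2]<hi)]; print('side n',len(Q), ((Q.max(0)+Q.min(0))/2).round(1) if len(Q) else '', (Q.max(0)-Q.min(0)).round(1) if len(Q) else '')
    Q=P[(d<75)&(abs(P[...,2]-18)<4)]
    if len(Q):
        (c,s,a)=cv2.minAreaRect(Q[:,:2].astype(np.float32)); print('plate',np.round(c,1),np.round(s,1),round(a),len(Q))
    o=ctrl.get_obs(); print('tcp',np.round(o['ee_pos'],1),'t',round(o['t'],2),'w',round(o['width'],1)); return im,T
E
python3 - <<'E'
from h import *
im,T=post(485.5,-158,76); save(im,'w2.png')
E
```

```text
top n 142 [ 484.2 -158.4   74.7] [10.7 10.9  7.1]
side n 98 [ 484.5 -158.3   51.3] [13.7 13.4 37.3]
plate [ 484.7 -158.6] [90.1 90.3] 62 8563
tcp [ 541.  -178.   144.1] t 6.58 w 53.3
```

View pics/w2.png

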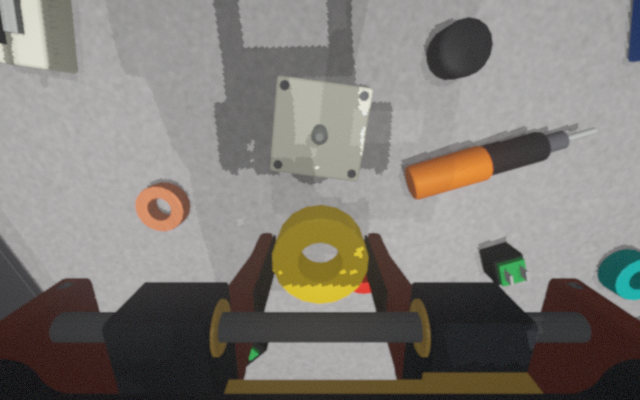

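The post stands at (320,133), clear of the ring held at (320,255). The orange driver is at (500,165).

>>> {"fn": "play_rows", "kwargs": {"dp": [[-19,6.5,0],[-19,6.5,0],[-18.5,6.5,0],[0,0,-20],[0,0,-20],[0,0,0],[0,0,0],[0,0,0]], "yaw": [0,0,0,0,0,0,0,0]}}

```text
t: 7.25
ee_pos: [485.1, -159.2, 105.2]
orientation: [0.557, 3.091, -0.0]
ft_force: [0.4, 0.2, 0.1]
width: 53.3
grasp_force: 30.0
```

>>> {"fn": "play_rows", "kwargs": {"dp": [[0,0,-10],[0,0,-15],[0,0,-15],[0,0,-15],[0,0,-15],[0,0,-9.5],[0,0,0],[0,0,0]], "yaw": [0,0,0,0,0,0,0,0]}}

```text
t: 7.92
ee_pos: [484.4, -159.6, 25.1]
orientation: [-0.559, -3.091, -0.0]
ft_force: [0.3, -0.2, -0.2]
width: 53.7
grasp_force: 30.0
```

>>> {"fn": "play_rows", "kwargs": {"dp": [[0,0,-1.5],[0,0,0]], "yaw": [0,0]}}

```text
t: 8.08
ee_pos: [484.9, -159.8, 24.3]
orientation: [0.559, 3.09, -0.0]
ft_force: [-0.5, 0.1, -1.8]
width: 53.2
grasp_force: 30.0
```

>>> {"fn": "play_rows", "kwargs": {"dp": [[0,0,0],[0,0,0],[0,0,0],[0,0,0],[0,0,0],[0,0,0]], "yaw": [0,0,0,0,0,0], "gripper": 0}}

```text
t: 8.58
ee_pos: [484.4, -159.6, 23.8]
orientation: [0.559, 3.091, -0.0]
ft_force: [-0.3, 0.1, -0.5]
width: 87.1
grasp_force: 0.0
```

>>> {"fn": "play_rows", "kwargs": {"dp": [[0,0,15],[0,0,30],[0,0,30],[0,0,30],[0,0,10],[4,-30,0],[4,-30,0],[4,-30,0]], "yaw": [0,0,0,0,0,0,0,0]}}

```text
t: 9.25
ee_pos: [496.5, -250.3, 138.8]
orientation: [0.557, 3.091, -0.0]
ft_force: [0.5, 0.2, -0.3]
width: 87.7
grasp_force: 0.0
```

>>> {"fn": "play_rows", "kwargs": {"dp": [[2,-30,0],[1,-30,-10],[1,-30,-30],[0,0,-20],[0,0,0],[0,0,0],[0,0,0]], "yaw": [0,0,0,0,0,0,0]}}

```text
t: 9.83
ee_pos: [500.4, -338.5, 79.6]
orientation: [-0.558, -3.091, -0.0]
ft_force: [0.7, -0.1, -0.0]
width: 87.9
grasp_force: 0.0
```

```bash
python3 - <<'E'
from h import *
im,T=top(501,-340,20,25); save(im,'w3.png')
E
```

```text
n 2186 mid [ 499.7 -341.3] size [46.7 46.2] circ 500.3 -341.8 25.1 z 20.3 | tcp [ 500.9 -338.6   80.2] t 9.88 w 87.7
```

View pics/w3.png

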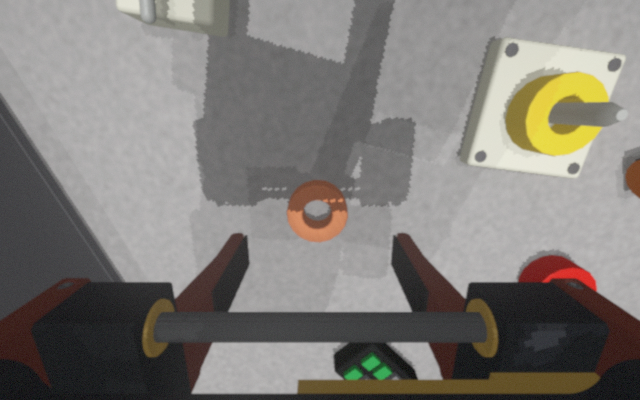

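The yellow ring sits flat round the post at (570,113), and the copper ring is between the fingers at (317,211).

>>> {"fn": "play_rows", "kwargs": {"dp": [[-0.8,-2.8,-15],[0,0,-20],[0,0,-20],[0,0,-15],[0,0,-5],[0,0,0],[0,0,0]], "yaw": [0,0,0,0,0,0,0]}}

```text
t: 10.47
ee_pos: [500.3, -341.8, 5.4]
orientation: [0.558, 3.09, -0.001]
ft_force: [0.5, 0.0, 0.5]
width: 87.8
grasp_force: 0.0
```

>>> {"fn": "play_rows", "kwargs": {"dp": [[0,0,0],[0,0,0],[0,0,0],[0,0,0],[0,0,0],[0,0,0],[0,0,0],[0,0,0]], "yaw": [0,0,0,0,0,0,0,0], "gripper": 1}}

```text
t: 11.13
ee_pos: [499.6, -341.8, 4.4]
orientation: [0.559, 3.091, 0.0]
ft_force: [0.1, 0.6, 3.5]
width: 49.5
grasp_force: 30.0
```

>>> {"fn": "play_rows", "kwargs": {"dp": [[0,0,10],[0,0,25],[0,0,30],[0,0,30],[0,0,10],[0,0,0],[0,0,0],[0,0,0]], "yaw": [0,0,0,0,0,0,0,0]}}

```text
t: 11.8
ee_pos: [498.5, -341.1, 107.6]
orientation: [-0.559, -3.089, -0.002]
ft_force: [0.1, 0.7, -2.3]
width: 49.5
grasp_force: 30.0
```

>>> {"fn": "play_rows", "kwargs": {"dp": [[-2.5,30.5,0],[-2.5,30.5,0],[-2.5,30.5,0],[-2.5,30.5,0],[-2.5,30.5,0],[-2.5,30.5,0],[0,0,0],[0,0,0]], "yaw": [0,0,0,0,0,0,0,0]}}

```text
t: 12.47
ee_pos: [483.2, -157.1, 107.6]
orientation: [-0.554, -3.089, -0.001]
ft_force: [-0.3, -0.5, -1.4]
width: 49.4
grasp_force: 30.0
```

>>> {"fn": "play_rows", "kwargs": {"dp": [[0,0,0],[0,0,0],[0,0,0]], "yaw": [0,0,0]}}

```text
t: 12.72
ee_pos: [484.5, -159.7, 108.8]
orientation: [-0.561, -3.091, 0.0]
ft_force: [-0.2, 1.0, -1.7]
width: 49.1
grasp_force: 30.0
```

Descend 61 to about 48, then release.

>>> {"fn": "play_rows", "kwargs": {"dp": [[0,0,-12],[0,0,-15],[0,0,-15],[0,0,-12],[0,0,-6],[0,0,0],[0,0,0]], "yaw": [0,0,0,0,0,0,0]}}

```text
t: 13.3
ee_pos: [484.5, -159.3, 49.1]
orientation: [-0.56, -3.091, -0.0]
ft_force: [-1.1, 0.4, -1.4]
width: 49.2
grasp_force: 30.0
```

>>> {"fn": "play_rows", "kwargs": {"dp": [[0,0,-1.5],[0,0,0],[0,0,0]], "yaw": [0,0,0]}}

```text
t: 13.55
ee_pos: [484.9, -159.0, 48.3]
orientation: [0.559, 3.09, -0.0]
ft_force: [-0.0, -0.3, -2.3]
width: 49.1
grasp_force: 30.0
```

>>> {"fn": "play_rows", "kwargs": {"dp": [[0,0,-0.8],[0,0,0],[0,0,0],[0,0,0],[0,0,0],[0,0,0],[0,0,0]], "yaw": [0,0,0,0,0,0,0], "gripper": 0}}

```text
t: 14.13
ee_pos: [484.6, -158.8, 47.0]
orientation: [0.559, 3.091, -0.0]
ft_force: [0.1, -0.5, -0.1]
width: 87.5
grasp_force: 0.0
```

>>> {"fn": "play_rows", "kwargs": {"dp": [[0,0,15],[0,0,30],[0,0,25],[-4,28,0],[-4,28,0],[-4,28,0],[-4,28,0],[-5,28,0]], "yaw": [0,0,0,0,0,0,0,0]}}

```text
t: 14.8
ee_pos: [463.4, -17.7, 117.1]
orientation: [0.56, 3.091, 0.0]
ft_force: [0.3, 0.5, -0.3]
width: 87.9
grasp_force: 0.0
```

>>> {"fn": "play_rows", "kwargs": {"dp": [[0,0,-15],[0,0,0],[0,0,0],[0,0,0]], "yaw": [0,0,0,0]}}

```text
t: 15.13
ee_pos: [463.8, -19.3, 102.2]
orientation: [0.56, 3.091, -0.0]
ft_force: [0.4, 0.2, 0.3]
width: 87.7
grasp_force: 0.0
```

```bash
python3 - <<'E'
from h import *
im,T=top(463,-18,33,23); save(im,'w4.png')
E
```

```text
n 2204 mid [461.8 -18.5] size [42.8 42.4] circ 462.2 -18.7 23.1 z 34.1 | tcp [463.9 -19.4 102.3] t 15.18 w 87.8
```

View pics/w4.png

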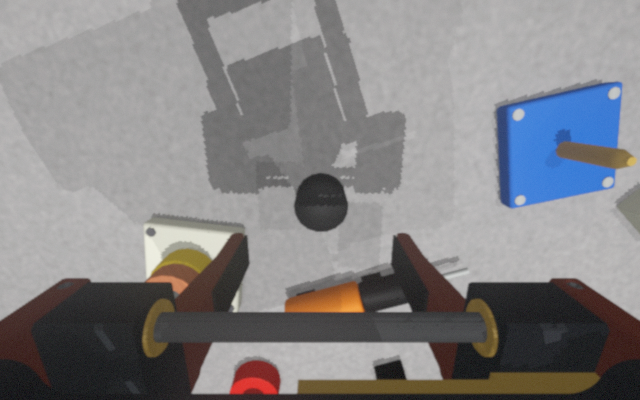

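The cap is between the fingers at (321,203), and the driver lies well outside at (330,297). The copper ring rests on the yellow one at (180,275).

>>> {"fn": "play_rows", "kwargs": {"dp": [[-1.8,0.7,-15],[0,0,-25],[0,0,-25],[0,0,-18],[0,0,-9],[0,0,0],[0,0,0]], "yaw": [0,0,0,0,0,0,0]}}

```text
t: 15.77
ee_pos: [461.9, -18.6, 10.1]
orientation: [-0.56, -3.091, 0.0]
ft_force: [-0.4, -0.2, 0.3]
width: 87.3
grasp_force: 0.0
```

>>> {"fn": "play_rows", "kwargs": {"dp": [[0,0,0],[0,0,0],[0,0,0],[0,0,0],[0,0,0],[0,0,0],[0,0,0],[0,0,0]], "yaw": [0,0,0,0,0,0,0,0], "gripper": 1}}

```text
t: 16.43
ee_pos: [461.8, -18.1, 10.1]
orientation: [0.559, 3.091, 0.0]
ft_force: [-0.0, -1.0, 3.1]
width: 45.6
grasp_force: 30.0
```

>>> {"fn": "play_rows", "kwargs": {"dp": [[0,0,10],[0,0,25],[0,0,30],[0,0,30],[0,0,10],[0,0,0],[0,0,0],[0,0,0]], "yaw": [0,0,0,0,0,0,0,0]}}

```text
t: 17.1
ee_pos: [460.8, -18.1, 113.9]
orientation: [-0.559, -3.09, 0.0]
ft_force: [-0.4, -0.6, 0.3]
width: 46.0
grasp_force: 30.0
```

>>> {"fn": "play_rows", "kwargs": {"dp": [[4.5,-28,0],[4.5,-28,0],[4.5,-28,0],[4.5,-28,0],[5,-28,0],[0,0,0],[0,0,0],[0,0,0]], "yaw": [0,0,0,0,0,0,0,0]}}

```text
t: 17.77
ee_pos: [483.4, -157.5, 113.4]
orientation: [-0.559, -3.088, -0.001]
ft_force: [-0.2, -0.2, -1.0]
width: 45.9
grasp_force: 30.0
```

>>> {"fn": "play_rows", "kwargs": {"dp": [[0,0,-10],[0,0,-10],[0,0,0],[0,0,0]], "yaw": [0,0,0,0]}}

```text
t: 18.1
ee_pos: [483.8, -157.1, 93.8]
orientation: [-0.557, -3.089, -0.001]
ft_force: [0.5, 0.4, 0.1]
width: 45.5
grasp_force: 30.0
```

>>> {"fn": "play_rows", "kwargs": {"dp": [[0,0,-6],[0,0,-6],[0,0,-6],[0,0,-2],[0,0,0],[0,0,0]], "yaw": [0,0,0,0,0,0]}}

```text
t: 18.6
ee_pos: [484.6, -158.1, 74.7]
orientation: [-0.559, -3.091, -0.0]
ft_force: [0.3, -0.7, 0.4]
width: 45.6
grasp_force: 30.0
```

>>> {"fn": "play_rows", "kwargs": {"dp": [[0,0,-2],[0,0,0],[0,0,0]], "yaw": [0,0,0]}}

```text
t: 18.85
ee_pos: [484.8, -158.2, 73.0]
orientation: [0.559, 3.091, -0.0]
ft_force: [-0.8, -1.1, -0.5]
width: 45.9
grasp_force: 30.0
```

>>> {"fn": "play_rows", "kwargs": {"dp": [[0,0,0],[0,0,0],[0,0,0],[0,0,0],[0,0,0],[0,0,0]], "yaw": [0,0,0,0,0,0], "gripper": 0}}

```text
t: 19.35
ee_pos: [484.8, -158.1, 73.0]
orientation: [0.559, 3.091, -0.0]
ft_force: [0.5, -0.5, 0.1]
width: 82.6
grasp_force: 0.0
```

>>> {"fn": "play_rows", "kwargs": {"dp": [[0,0,15],[0,0,25],[0,0,20],[0,0,0],[27,-1,0],[27,-1,0],[27,-1,0],[27,-1,0]], "yaw": [0,0,0,0,0,0,0,0]}}

```text
t: 20.02
ee_pos: [593.6, -162.1, 132.3]
orientation: [-0.559, -3.091, -0.0]
ft_force: [-0.6, 0.2, 0.5]
width: 87.5
grasp_force: 0.0
```

>>> {"fn": "play_rows", "kwargs": {"dp": [[27,-1,0],[25,-1,0],[0,0,-25],[0,0,-20],[0,0,0],[0,0,0],[0,0,0]], "yaw": [0,0,0,0,0,0,0]}}

```text
t: 20.6
ee_pos: [644.7, -164.2, 88.2]
orientation: [-0.559, -3.091, 0.0]
ft_force: [0.1, -0.1, -0.3]
width: 87.8
grasp_force: 0.0
```

```bash
python3 - <<'E'
from h import *
im,T=top(644,-165,24,27); save(im,'w5.png')
top(485,-158,96,23)
E
```

```text
n 2561 mid [ 643.2 -164.8] size [50.3 50. ] circ 643.9 -165.2 26.9 z 24.3 | tcp [ 645.2 -164.4   88.9] t 20.65 w 87.9
n 27 mid [ 506.5 -166.7] size [3.5 8.5] circ 506.3 -166.7 4.7 z 92.8 | tcp [ 645.4 -164.4   89.2] t 20.7 w 87.7
```

View pics/w5.png

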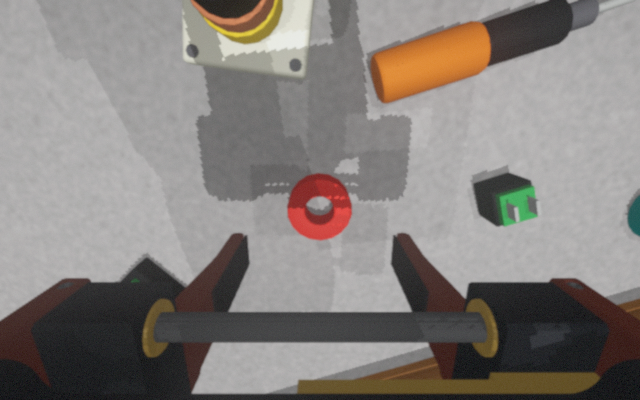

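The red ring is centred between the fingers at (320,206). The relay at (506,200) and the driver are clear.

>>> {"fn": "play_rows", "kwargs": {"dp": [[-1.5,-0.6,-15],[0,0,-25],[0,0,-22],[0,0,-15],[0,0,-6.5],[0,0,0],[0,0,0]], "yaw": [0,0,0,0,0,0,0]}}

```text
t: 21.28
ee_pos: [643.8, -164.9, 5.1]
orientation: [0.559, 3.091, -0.0]
ft_force: [-0.3, 0.0, -0.0]
width: 87.8
grasp_force: 0.0
```

>>> {"fn": "play_rows", "kwargs": {"dp": [[0,0,0],[0,0,0],[0,0,0],[0,0,0],[0,0,0],[0,0,0],[0,0,0],[0,0,0]], "yaw": [0,0,0,0,0,0,0,0], "gripper": 1}}

```text
t: 21.95
ee_pos: [643.5, -164.8, 4.8]
orientation: [0.559, 3.091, -0.0]
ft_force: [-0.2, 0.2, 4.3]
width: 53.9
grasp_force: 30.0
```

>>> {"fn": "play_rows", "kwargs": {"dp": [[0,0,10],[0,0,25],[0,0,35],[0,0,35],[0,0,35],[0,0,0],[0,0,0],[0,0,0]], "yaw": [0,0,0,0,0,0,0,0]}}

```text
t: 22.62
ee_pos: [642.6, -164.6, 144.2]
orientation: [-0.559, -3.091, -0.0]
ft_force: [-0.6, 0.5, -1.2]
width: 53.9
grasp_force: 30.0
```

>>> {"fn": "play_rows", "kwargs": {"dp": [[-8,28,0],[-8,28,0],[-8,28,0],[-8,28,0],[-8,28,0],[-8,28,0],[-8,28,0],[-8,28,0]], "yaw": [0,0,0,0,0,0,0,0]}}

```text
t: 23.28
ee_pos: [577.2, 60.4, 142.3]
orientation: [-0.559, -3.088, 0.002]
ft_force: [0.2, 0.4, -0.7]
width: 53.7
grasp_force: 30.0
```

>>> {"fn": "play_rows", "kwargs": {"dp": [[-8,28,0],[-8,28,0],[-8,28,0],[-8,23,0],[0,0,0],[0,0,0],[0,0,0],[0,0,0]], "yaw": [0,0,0,0,0,0,0,0]}}

```text
t: 23.95
ee_pos: [547.1, 165.2, 143.7]
orientation: [-0.56, -3.09, 0.001]
ft_force: [-0.1, 0.6, -1.2]
width: 53.8
grasp_force: 30.0
```

```bash
python3 - <<'E'
from h import *
im,T=post(491,187,74); save(im,'w6.png')
E
```

```text
top n 142 [489.7 187.7  72.7] [10.  10.8  7.2]
side n 148 [490.  187.6  50. ] [13.5 13.5 39.9]
plate [490.1 187.4] [90.2 90.2] 82 8641
tcp [547.3 165.1 143.9] t 24.0 w 53.9
```

View pics/w6.png

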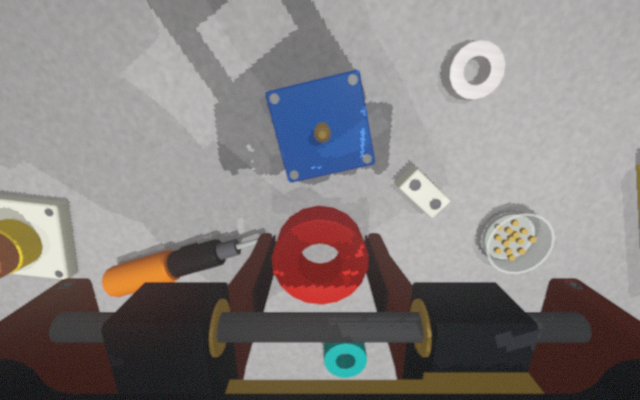

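The blue post is at (322,132) and the red ring is held at (320,255). The nylon block, at (425,192), lies beyond where the fingers will open.

>>> {"fn": "play_rows", "kwargs": {"dp": [[-19,7.5,0],[-19,7.5,0],[-19,7.5,0],[0,0,-20],[0,0,-20],[0,0,0],[0,0,0],[0,0,0]], "yaw": [0,0,0,0,0,0,0,0]}}

```text
t: 24.67
ee_pos: [491.0, 188.3, 105.0]
orientation: [0.561, 3.091, 0.0]
ft_force: [0.0, -1.2, 0.0]
width: 53.9
grasp_force: 30.0
```

>>> {"fn": "play_rows", "kwargs": {"dp": [[0,0,-10],[0,0,-15],[0,0,-15],[0,0,-15],[0,0,-15],[0,0,-9.5],[0,0,0],[0,0,0]], "yaw": [0,0,0,0,0,0,0,0]}}

```text
t: 25.33
ee_pos: [490.3, 188.7, 24.8]
orientation: [-0.559, -3.091, 0.0]
ft_force: [-0.5, -0.5, -0.9]
width: 53.6
grasp_force: 30.0
```

>>> {"fn": "play_rows", "kwargs": {"dp": [[0,0,-1],[0,0,0],[0,0,0]], "yaw": [0,0,0]}}

```text
t: 25.58
ee_pos: [490.7, 188.9, 24.6]
orientation: [0.559, 3.09, 0.001]
ft_force: [0.1, 0.2, -1.3]
width: 53.9
grasp_force: 30.0
```

>>> {"fn": "play_rows", "kwargs": {"dp": [[0,0,-0.8],[0,0,0],[0,0,0],[0,0,0],[0,0,0],[0,0,0],[0,0,0]], "yaw": [0,0,0,0,0,0,0], "gripper": 0}}

```text
t: 26.17
ee_pos: [490.2, 188.8, 23.1]
orientation: [-0.559, -3.091, 0.0]
ft_force: [0.8, 0.1, 0.1]
width: 87.4
grasp_force: 0.0
```

>>> {"fn": "play_rows", "kwargs": {"dp": [[0,0,15],[0,0,30],[0,0,30],[0,0,20],[0,29,0],[0,29,0],[0,29,0],[0,29,0]], "yaw": [0,0,0,0,0,0,0,0]}}

```text
t: 26.83
ee_pos: [490.2, 305.9, 118.5]
orientation: [0.56, 3.091, 0.0]
ft_force: [0.1, -0.4, -0.0]
width: 87.6
grasp_force: 0.0
```

>>> {"fn": "play_rows", "kwargs": {"dp": [[0,30,-10],[0,0,-20],[0,0,0],[0,0,0],[0,0,0]], "yaw": [0,0,0,0,0]}}

```text
t: 27.25
ee_pos: [490.1, 334.1, 88.4]
orientation: [-0.56, -3.091, 0.001]
ft_force: [-0.3, -0.3, -0.2]
width: 87.8
grasp_force: 0.0
```

```bash
python3 - <<'E'
from h import *
im,T=top(491,336,20,25); save(im,'w7.png')
E
```

```text
n 2068 mid [489.8 336.6] size [46.5 46.5] circ 490.3 336.3 24.8 z 20.4 | tcp [490.5 334.1  88.7] t 27.3 w 88.0
```

View pics/w7.png

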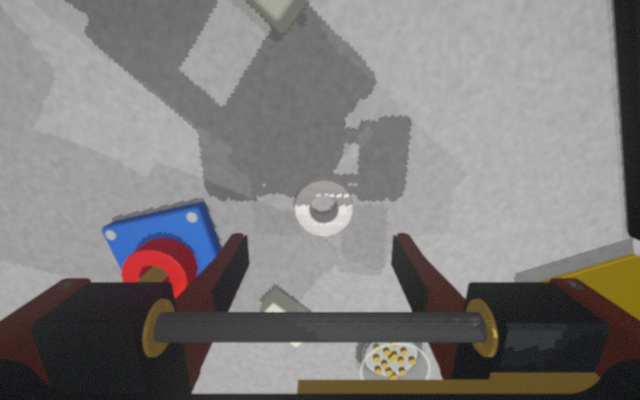

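The red ring is on the blue post at (160,270), and the silver ring is between the fingers at (323,208).

>>> {"fn": "play_rows", "kwargs": {"dp": [[-0.3,2.4,-15],[0,0,-25],[0,0,-22],[0,0,-15],[0,0,-6.5],[0,0,0],[0,0,0]], "yaw": [0,0,0,0,0,0,0]}}

```text
t: 27.88
ee_pos: [490.5, 337.0, 5.4]
orientation: [0.56, 3.091, 0.001]
ft_force: [-0.7, -0.6, -0.1]
width: 87.7
grasp_force: 0.0
```

>>> {"fn": "play_rows", "kwargs": {"dp": [[0,0,0],[0,0,0],[0,0,0],[0,0,0],[0,0,0],[0,0,0],[0,0,0],[0,0,0]], "yaw": [0,0,0,0,0,0,0,0], "gripper": 1}}

```text
t: 28.55
ee_pos: [490.0, 337.3, 4.8]
orientation: [0.559, 3.091, 0.0]
ft_force: [-0.5, -0.4, 2.8]
width: 49.0
grasp_force: 30.0
```

>>> {"fn": "play_rows", "kwargs": {"dp": [[0,0,10],[0,0,25],[0,0,30],[0,0,30],[0,0,10],[0,0,0],[0,0,0],[0,0,0]], "yaw": [0,0,0,0,0,0,0,0]}}

```text
t: 29.22
ee_pos: [489.0, 336.5, 108.2]
orientation: [-0.559, -3.09, 0.003]
ft_force: [0.2, -1.1, -1.3]
width: 49.2
grasp_force: 30.0
```

>>> {"fn": "play_rows", "kwargs": {"dp": [[0,-29.5,0],[0,-29.5,0],[0,-29.5,0],[0,-29.5,0],[0,-30,0],[0,0,0],[0,0,0],[0,0,0]], "yaw": [0,0,0,0,0,0,0,0]}}

```text
t: 29.88
ee_pos: [489.6, 189.3, 108.6]
orientation: [-0.56, -3.09, 0.001]
ft_force: [-0.6, 0.7, -1.0]
width: 49.4
grasp_force: 30.0
```

>>> {"fn": "play_rows", "kwargs": {"dp": [[0,0,-5],[0,0,0],[0,0,0],[0,0,0]], "yaw": [0,0,0,0]}}

```text
t: 30.22
ee_pos: [489.8, 189.8, 104.3]
orientation: [-0.557, -3.091, 0.0]
ft_force: [-0.1, -0.4, -0.9]
width: 49.1
grasp_force: 30.0
```

Shift -1.5 in y and descend to about 48, then release and rise.

>>> {"fn": "play_rows", "kwargs": {"dp": [[0,-1.5,-10],[0,0,-15],[0,0,-15],[0,0,-12],[0,0,-4],[0,0,-1],[0,0,0],[0,0,0]], "yaw": [0,0,0,0,0,0,0,0]}}

```text
t: 30.88
ee_pos: [490.1, 187.8, 47.6]
orientation: [0.559, 3.091, 0.0]
ft_force: [0.3, 1.0, -1.2]
width: 49.2
grasp_force: 30.0
```

>>> {"fn": "play_rows", "kwargs": {"dp": [[0,0,0],[0,0,0],[0,0,0],[0,0,0],[0,0,0],[0,0,0],[0,0,0]], "yaw": [0,0,0,0,0,0,0], "gripper": 0}}

```text
t: 31.47
ee_pos: [490.0, 187.7, 47.7]
orientation: [0.559, 3.091, 0.0]
ft_force: [0.3, 0.6, -0.4]
width: 87.5
grasp_force: 0.0
```

>>> {"fn": "play_rows", "kwargs": {"dp": [[0,0,15],[0,0,30],[0,0,30],[0,0,30],[0,30,20],[0,30,20],[0,30,0],[0,30,0]], "yaw": [0,0,0,0,0,0,0,0]}}

```text
t: 32.13
ee_pos: [490.7, 309.3, 194.6]
orientation: [0.559, 3.089, 0.004]
ft_force: [-0.3, -1.5, -0.1]
width: 87.7
grasp_force: 0.0
```

>>> {"fn": "play_rows", "kwargs": {"dp": [[0,30,0],[0,30,0],[0,0,0],[0,0,0],[0,0,0]], "yaw": [0,0,0,0,0]}}

```text
t: 32.55
ee_pos: [489.5, 367.0, 192.2]
orientation: [-0.558, -3.091, 0.002]
ft_force: [0.2, -1.2, 1.1]
width: 88.0
grasp_force: 0.0
```

```bash
python3 - <<'E'
from h import *
for c in ['scene','side']:
    im,T=shot(c); P=cloud(im,T).reshape(-1,3)
    for n,x,y,h,r in [('cap',485,-158.5,96,23),('silver',490,187.5,62,25),('block',587,262,24,20),('relay',691,-17,40,16)]:
        d=np.hypot(P[:,0]-x,P[:,1]-y); Q=P[(d<r+15)&(abs(P[:,2]-h)<6)]
        print(c,n,len(Q),np.median(Q,0).round(1),np.ptp(Q,axis=0).round() if len(Q) else '')
    a=im['pixels'][90:340,180:540] if c=='scene' else im['pixels'][110:310,220:400]
    s=2.2 if c=='scene' else 3
    cv2.imwrite(f'pics/{c}1.png',cv2.resize(a[...,::-1],None,fx=s,fy=s,interpolation=2))
E
```

```text
scene cap 189 [ 487.8 -154.    93.4] [43. 47.  6.]
scene silver 300 [493.8 190.4  60.4] [51. 49. 12.]
scene block 285 [587.2 264.8  22.7] [54. 43.  8.]
scene relay 95 [691.9 -15.   35.6] [26. 25. 11.]
side cap 263 [ 485.4 -162.5   93.4] [44. 45.  7.]
side silver 146 [491.  181.8  59.1] [47. 51. 11.]
side block 98 [585.2 259.   20.8] [52. 43.  6.]
side relay 51 [690.5 -21.7  36.4] [25. 23. 11.]
```

View pics/scene1.png

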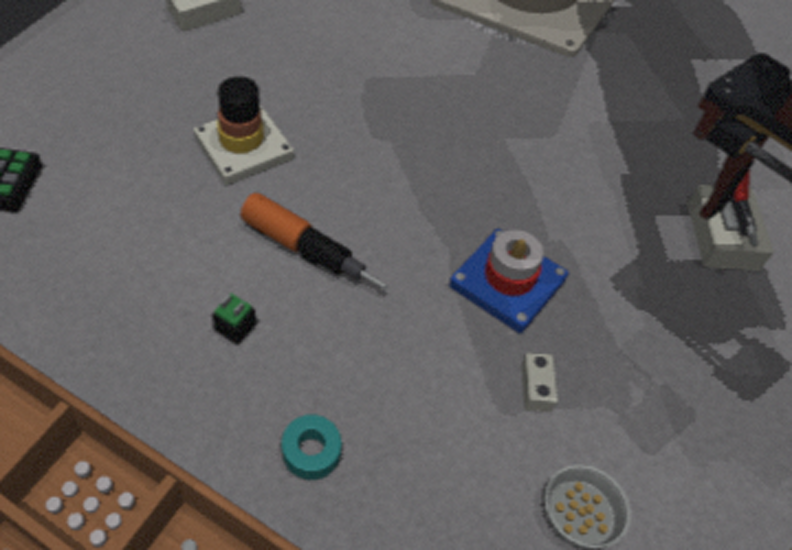

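View pics/side1.png

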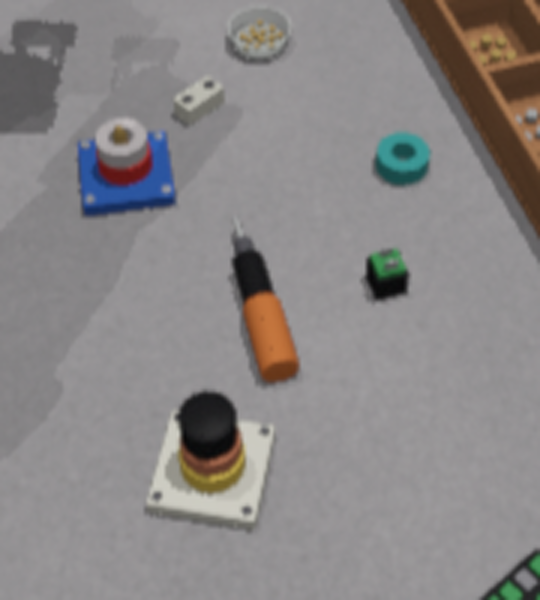

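Both stacks are flat and complete: yellow, copper and cap at crop (238,115), red and silver at (515,265). The driver, relay and block have not moved.

```bash
python3 -c "
from workcell import ticket
print(ticket.close_job())"
```

```text
the job is handed in; nothing more can be done
None
```

I built both slip-ring sets and handed the job in at about 33 s of the 109 s allowed. The last pictures show both stacks flat on their posts and the screwdriver, relay and nylon block where they were; the hand-in returned no verdict.

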